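Press the bow-tie keys flush in order

ROBOT

A 6-joint arm with a two-finger parallel gripper is mounted at the origin on the work surface. World frame = base frame: x ahead of the robot, y to its left, z up, the work surface at z = 0. Lengths are in m, angles in rad, forces in N, time in s.
With the tool pointing down it reaches from about 0.3 to 0.775 m from the base axis. Payload 14.6 kg.
Tool frame: the origin (TCP) lies between the finger pads; the fingertips stand 19 mm ahead of it and the grasp point (between the pads) is the TCP (ctrl.finger_overhang is the distance from the TCP to the fingertips, in m); z points along the fingers, y is the direction in which the jaws open and shut (so a half turn about z gives the same grasp; the last joint's range is limited). The gripper opens to 94 mm and grips with 3 to 60 N. Pads are 16 mm wide; open, the fingers measure 119 mm over their backs; the gripper's body (75 mm by 177 mm) begins 78 mm behind the grasp point.
Start: joints at [1.118, 0.3, 1.521, -0, 1.321, -0.067], TCP at [0.207, 0.51, 0.224] pointing down, gripper open.
Joint ranges: [-3.03, 3.03], [-0.79, 2.21], [0.23, 2.52], [-1.04, 4.18], [0, 3.07], [-2.55, 2.55]. Speed limits (rad/s): [2.22, 2.22, 2.57, 3.14, 3.14, 3.14].

INTERFACE

Orientations are given as [roll, pitch, yaw] about the fixed x, y, z axes, in that order (R = Rz(yaw) Ry(pitch) Rx(roll)).
In Python, from station import ctrl gives the robot as it stands.
- The arm moves only by the tool send_rows, never from a script. Its argument "series" is a list of rows, each a list of 7 numbers: the turn, a rotation vector about the tool's x, y, z in degrees, then the shift along the tool's x, y, z in m, then the gripper's target within -1 to 1 (fully open at 1, half-way at 0, shut at -1). A call has 1 to 8 rows; each row is the pose to reach, as a shift and turn from the pose commanded when the call began, along the tool's axes at that moment; what a row does not reach only later rows make up. A row lasts 1/10 s, in which the tool goes at most 50 mm and 8.59 degrees, less where a joint would pass 70% of its speed; a pose out of reach is approached as far as the arm can. A call with a gripper value outside its range is refused whole. The fingers move at their own pace and stop on an object; "force" is the grip in N (left out, the last holds). Time passes only in rows, so rows that repeat a pose let the fingers close. It gives the time, the measured TCP pose, the force and the opening at its end, in the units of the state.
- ctrl.get_obs(): the state, without advancing time (a new reading comes with each control period).
- ctrl.camera(name): name is "side" or "top"; returns a dict with "pixels" (420x560x3 uint8, red, green, blue), "z_map" (420x560 float32, m along the optical axis (not along the pixel's ray), 0 where there is no reading), "fov_y" (degrees; the focal length in pixels is half the picture's height over the tangent of half this angle, whatever the lens; pixels are square), "cx", "cy" (the principal point, pixels), "R" (3x3) and "t" (3): a world point X has camera coordinates R X + t. Camera axes: x right, y down, z forward; pixel columns grow to the right and rows downward; lengths in m; the calibration is good to about 2 mm. A picture is of the moment at which its call begins.
- ctrl.hand_in(): hands the job in, once; it reports no verdict.
The state is a dict: "time_s": time; "qpos": joint angles; "joint_vel": joint speeds; "tau": joint torques, N m; "ee_pos": TCP position; "eef_rot": TCP orientation; "force": force on the tool from outside, world axes, zero at the start; "moment": the same for the moment, N m; "grip_width": finger opening in m.
Only numpy, scipy, OpenCV 4.12 (cv2) and the standard library are available. Lean on these libraries where they do the work, as an engineer would, in place of code of your own. Each camera call takes 0.05 s, during which the arm holds its last target.

TASK

The slab's crack is being stitched with glued bow-tie keys: with a fingertip, gently press the dark brown walnut key down until it is flush with the slab, then the red padauk key, then the yellow osage key, in that order. The blue key is still dry, so do not push it; do not pull any key up, and leave the loose key and all the tools where they lie.

Things in the scene. Friction and masses are not known exactly. Their poses are not given: they have to be found in the camera images.
- slab: Pale wooden slab lying fixed on the bench: 320 mm along its own x, 500 mm along its own y, 45 mm thick; dark bark along its +x edge, a thin crack along its y through the middle. Origin at the centre of its underside (bench level), so its flat top is 45 mm above the origin. It does not move.
- walnut_top (a point): Centre of the top face of the dark brown walnut bow-tie key, which stands in its pocket in the slab. Key: 80 mm long along the slab's x, 50 mm wide at both ends, 30 mm at the waist, flat top. The four keys stand in a row along the crack about 110 mm apart, in any order of colours; each starts 8 to 12 mm proud of the slab. Fully home, its top is level with the slab's top (0.3 mm above it).
- walnut (a joint): How far the dark brown walnut key has been pushed down, m: 0 = 12 mm proud, 0.012 = fully home on the pocket floor (hard stop); starts at 0 to 0.004. It slides straight down against about 3.5 N of steady friction (a little more if pushed fast), and stays where it is left, with no spring back; negative values mean that it has been pulled up out of its pocket.
- padauk_top (a point): Centre of the top face of the red padauk bow-tie key, which stands in its pocket in the slab. Key: 80 mm long along the slab's x, 50 mm wide at both ends, 30 mm at the waist, flat top. The four keys stand in a row along the crack about 110 mm apart, in any order of colours; each starts 8 to 12 mm proud of the slab. Fully home, its top is level with the slab's top (0.3 mm above it).
- padauk (a joint): How far the red padauk key has been pushed down, m: 0 = 12 mm proud, 0.012 = fully home on the pocket floor (hard stop); starts at 0 to 0.004. It slides straight down against about 3.5 N of steady friction (a little more if pushed fast), and stays where it is left, with no spring back; negative values mean that it has been pulled up out of its pocket.
- osage_top (a point): Centre of the top face of the yellow osage bow-tie key, which stands in its pocket in the slab. Key: 80 mm long along the slab's x, 50 mm wide at both ends, 30 mm at the waist, flat top. The four keys stand in a row along the crack about 110 mm apart, in any order of colours; each starts 8 to 12 mm proud of the slab. Fully home, its top is level with the slab's top (0.3 mm above it).
- osage (a joint): How far the yellow osage key has been pushed down, m: 0 = 12 mm proud, 0.012 = fully home on the pocket floor (hard stop); starts at 0 to 0.004. It slides straight down against about 3.5 N of steady friction (a little more if pushed fast), and stays where it is left, with no spring back; negative values mean that it has been pulled up out of its pocket.
- blue_top (a point): Centre of the top face of the blue-dyed bow-tie key, which stands in its pocket in the slab. Key: 80 mm long along the slab's x, 50 mm wide at both ends, 30 mm at the waist, flat top. The four keys stand in a row along the crack about 110 mm apart, in any order of colours; each starts 8 to 12 mm proud of the slab. Still dry: it must be left standing as it is.
- blue (a joint): How far the blue-dyed key has been pushed down, m: 0 = 12 mm proud, 0.012 = fully home on the pocket floor (hard stop); starts at 0 to 0.004. It slides straight down against about 3.5 N of steady friction (a little more if pushed fast), and stays where it is left, with no spring back; negative values mean that it has been pulled up out of its pocket.
- spare_key: Loose spare bow-tie key of light tan wood, 80 x 50 x 30 mm, lying on the slab near its robot-side edge (slab's -x); origin at its underside. Loose bystander, to be left where it is.
- chisel: Wood chisel, 235 mm long, 26 mm thick, dark handle, lying on the slab along the bark edge (slab's +x); origin on its underside, under the front end of the handle. Loose bystander, to be left where it is.
- block: Cork sanding block, 45 x 70 x 22 mm, on the slab near its robot-side edge; origin at its underside. Loose bystander, to be left where it is.
- mallet: Wooden mallet lying on the bench to the left, head 75 x 130 x 60 mm, handle 250 mm along its -x; origin under the head. Loose bystander, to be left where it is.
- tape: Green tape measure standing on the bench at the left, 72 x 36 x 64 mm; origin at its underside. Loose bystander, to be left where it is.
- glue: White glue bottle with a blue cap standing on the bench at the right, diameter 64 mm, 160 mm high; origin at its underside. Loose bystander, to be left where it is.
- plane: Small block plane on the bench at the right, 160 x 50 mm, about 65 mm high; origin at its underside. Loose bystander, to be left where it is.

How it is judged:
By the outcome, as a careful person would: the job done as asked, in the order asked, and still so for the second after the job is handed in, with the robot touching nothing.
It also fails if it takes over 48 s, if anything falls off the work surface, if the arm or the gripper's body presses on something with over 40 N, if the wrist force passes 120 N, or if a joint passes its speed limit or range.

## Working session

There is one attempt and no reset: what is moved stays moved. The work goes in short steps, Python scripts to look and compute and a tool call to move; the robot and the scene stay as the last step left them, time stands still between calls to the robot, and variables do not carry over. Pictures are saved under pics/ and viewed, and the job is handed in when it is done.

Besides the shell and the picture viewer there is one more tool, called as a command line: name --pt "numbers of a row" for each row, then --argument value for the rest. send_rows: Moves the arm, as the interface text tells. Its arguments: {"type":"object","properties":{"series":{"type":"array"},"force":{"type":"number"}},"required":["series"]}

```bash
mkdir -p pics; ls; python3 - <<'E'
from station import ctrl
import cv2,numpy as np,pickle
print(ctrl.get_obs(), ctrl.finger_overhang)
for n in ("top","side"):
    c=ctrl.camera(n); pickle.dump(c,open(f"pics/{n}0.pkl","wb"))
    cv2.imwrite(f"pics/{n}0.png",c["pixels"][:,:,::-1]); print(n,c["fov_y"],c["cx"],c["cy"],c["R"],c["t"])
E
```

```text
pics
{'time_s': 0.0, 'qpos': array([ 1.11838654e+00,  3.00494724e-01,  1.52162203e+00,  2.29290148e-05,
        1.32067231e+00, -6.65999413e-02]), 'joint_vel': array([4.85488413e-04, 7.09617736e-04, 6.76280559e-04, 3.24563332e-04,
       3.63613048e-05, 1.55269796e-03]), 'tau': array([ 1.46335533e-03, -5.31831300e+01, -3.52735019e+01,  7.08899321e-02,
        2.44269107e-02, -1.53652604e-04]), 'ee_pos': array([0.20685813, 0.50934713, 0.22385603]), 'eef_rot': array([-3.14040037e+00, -1.01781676e-04,  2.75577706e+00]), 'force': array([0.02782164, 1.1751315 , 0.39180177]), 'moment': array([-0.00678169,  0.01842488, -0.01234961]), 'grip_width': 0.09396321596873934} 0.019
top 48.35522702540004 274.12430894683007 203.56337369934417 [[ 0.01168315 -0.99982481 -0.01462352]
 [-0.99241379 -0.00980411 -0.12255097]
 [ 0.12238613  0.01594437 -0.99235448]] [0.00626988 0.54114301 1.27994455]
side 42.89570119778482 279.92690508902103 207.24732834864875 [[-0.99949278 -0.0287451  -0.01370772]
 [-0.00964807  0.68352372 -0.72986454]
 [ 0.03034958 -0.72936208 -0.68345435]] [0.55968871 0.05341623 1.56350325]
```

View pics/top0.png

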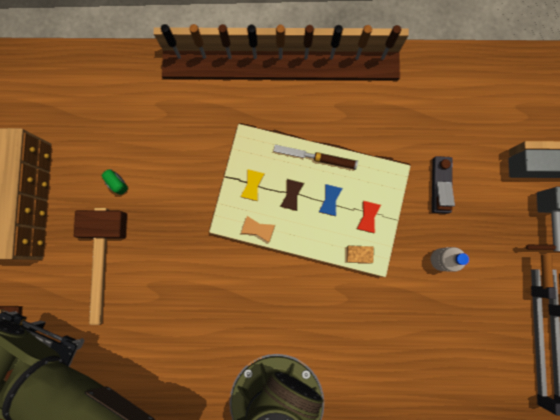

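View pics/side0.png

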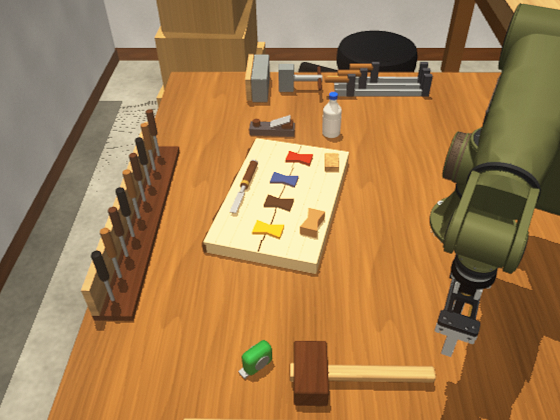

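```bash
cat > h.py <<'E'
import cv2,numpy as np,pickle
def ray(c,uv,z):
    f=210/np.tan(np.radians(c["fov_y"]/2)); R=np.array(c["R"]);t=np.array(c["t"])
    d=R.T@np.array([(uv[0]-c["cx"])/f,(uv[1]-c["cy"])/f,1]); o=-R.T@t
    return o+d*(z-o[2])/d[2]
def cloud(c):
    f=210/np.tan(np.radians(c["fov_y"]/2)); v,u=np.mgrid[0:420,0:560]; z=c["z_map"]
    P=np.stack([(u-c["cx"])/f*z,(v-c["cy"])/f*z,z],-1)-np.array(c["t"])
    return P@np.array(c["R"])
def masks(c):
    h=cv2.cvtColor(c["pixels"],cv2.COLOR_RGB2HSV); W=cloud(c)
    H,S,V=[h[...,i].astype(int) for i in range(3)]
    roi=(W[...,2]>.035)&(W[...,2]<.075)&(W[...,0]>.3)&(W[...,0]<.85)&(abs(W[...,1])<.4)&(c["z_map"]>0)
    m={"osage":(H>20)&(H<32)&(S>180)&(V>150),"walnut":(V<75),"blue":(H>100)&(H<130)&(S>120),"padauk":((H<6)|(H>174))&(S>170)&(V>110)}
    out={}
    for k,x in m.items():
        x=(x&roi).astype(np.uint8); n,l,s,ce=cv2.connectedComponentsWithStats(x)
        out[k]=[(l==i,s[i],ce[i]) for i in np.argsort(-s[1:,4])[:3]+1 if s[i,4]>40]
    return out,W
E
python3 - <<'E'
from h import *
for n in("top","side"):
    c=pickle.load(open(f"pics/{n}0.pkl","rb")); o,W=masks(c)
    for k,L in o.items():
        for m,s,ce in L:
            r=cv2.minAreaRect(np.argwhere(m)[:,::-1].astype(np.float32))
            e=cv2.erode(m.astype(np.uint8),np.ones((3,3)))>0
            print(n,k,s,ce.round(1),np.round(r[0],1),np.round(r[1],1),round(r[2]),"ray",ray(c,ce,.055).round(4),"cloud",np.median(W[e],0).round(4))
E
```

```text
top osage [241 170  23  30 376] [251.9 184.6] [252.  184.6] [15.5 28.1] 16 ray [0.5907 0.074  0.055 ] cloud [0.5902 0.0738 0.0552]
top walnut [282 180  20  30 311] [291.5 194.4] [291.5 194.5] [13.8 26.9] 14 ray [ 0.5643 -0.0361  0.055 ] cloud [ 0.5682 -0.0348  0.054 ]
top walnut [320 155  35  14 255] [337.3 161.3] [337.6 161.2] [34.9  7.8] 12 ray [ 0.6588 -0.1628  0.055 ] cloud [ 0.6541 -0.1688  0.0686]
top blue [320 185  21  30 346] [330.  199.6] [330.  199.6] [14.8 27.4] 14 ray [ 0.551  -0.1424  0.055 ] cloud [ 0.5516 -0.1423  0.0541]
top padauk [358 202  21  30 368] [368.3 216.7] [368.5 216.6] [15.5 27.7] 13 ray [ 0.5045 -0.2471  0.055 ] cloud [ 0.5035 -0.2464  0.0569]
side osage [253 220  31  17 269] [267.8 228.1] [267.8 228. ] [28.6 11.8] 11 ray [0.5908 0.0739 0.055 ] cloud [0.5901 0.0751 0.0552]
side padauk [286 151  26  12 159] [299.  156.9] [298.8 157. ] [24.4  8.4] 10 ray [ 0.5048 -0.2497  0.055 ] cloud [ 0.5049 -0.249   0.0573]
```

```bash
cat > go.py <<'E'
import sys,numpy as np
from scipy.spatial.transform import Rotation as Ro
from station import ctrl
# target tip point x y z, yaw deg
x,y,z,yaw=map(float,sys.argv[1:5])
o=ctrl.get_obs(); R=Ro.from_euler("xyz",o["eef_rot"])
T=Ro.from_euler("xyz",[np.pi,0,np.radians(yaw)])
p=np.array([x,y,z+ctrl.finger_overhang])
print("t",o["time_s"],"turn",(R.inv()*T).as_rotvec(degrees=True).round(2),"shift",R.inv().apply(p-o["ee_pos"]).round(4))
print("tip",(o["ee_pos"]-[0,0,.019]).round(4),"rpy",np.degrees(o["eef_rot"]).round(2),"F",np.round(o["force"],2),"grip",round(o["grip_width"],4))
E
python3 go.py .566 -.036 .13 75
```

```text
t 0.1 turn [-5.00e-02  4.00e-02  8.29e+01] shift [-0.538  -0.3701  0.0753]
tip [0.2069 0.5094 0.2049] rpy [-179.94   -0.    157.9 ] F [-0.07  0.09  0.03] grip 0.0941
```

send_rows --pt "0 0 8 -0.04 -0.028 0 -1" --pt "0 0 16 -0.08 -0.055 0 -1" --pt "0 0 24 -0.12 -0.083 0 -1" --pt "0 0 32 -0.16 -0.11 0 -1" --pt "0 0 40 -0.2 -0.138 0 -1" --pt "0 0 48 -0.24 -0.165 0 -1" --pt "0 0 56 -0.28 -0.193 0 -1" --pt "0 0 64 -0.32 -0.22 0 -1" --force 20

```text
time_s: 0.9
ee_pos: [0.4213, 0.1834, 0.2245]
eef_rot: [3.142, -0.0, 1.633]
force: [1.3, 1.2, 1.4]
grip_width: 0.0336
```

```bash
python3 go.py .566 -.036 .1 75
```

```text
t 0.9 turn [-0.   -0.   18.57] shift [-0.228   0.1308  0.1054]
tip [0.4213 0.1834 0.2055] rpy [180.    -0.    93.57] F [1.31 1.2  1.41] grip 0.0336
```

send_rows --pt "0 0 6 -0.035 0.02 0 -1" --pt "0 0 12 -0.075 0.043 0.015 -1" --pt "0 0 18 -0.115 0.066 0.035 -1" --pt "0 0 18.6 -0.155 0.089 0.06 -1" --pt "0 0 18.6 -0.195 0.112 0.085 -1" --pt "0 0 18.6 -0.228 0.131 0.105 -1" --pt "0 0 18.6 -0.228 0.131 0.105 -1" --pt "0 0 18.6 -0.228 0.131 0.105 -1"

```text
time_s: 1.7
ee_pos: [0.5665, -0.0336, 0.1186]
eef_rot: [-3.14, 0.0, 1.313]
force: [-0.2, 0.5, -0.1]
grip_width: 0.0004
```

```bash
python3 go.py .566 -.036 .062 75; python3 - <<'E'
from h import *
from station import ctrl
for n in("top","side"):
    c=ctrl.camera(n); cv2.imwrite(f"pics/{n}1.png",cv2.resize(c["pixels"][100:300,180:460,::-1],None,fx=2.5,fy=2.5))
E
```

```text
t 1.7 turn [-0.11  0.01  0.22] shift [-0.0024  0.0002  0.0376]
tip [ 0.5665 -0.0336  0.0996] rpy [-1.7989e+02  1.0000e-02  7.5220e+01] F [-0.17  0.47 -0.14] grip 0.0004
```

View pics/side1.png

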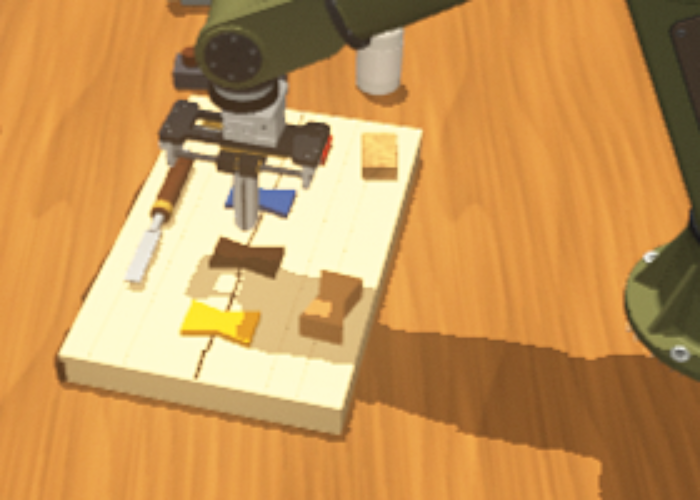

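send_rows --pt "0 0 0 -0.002 0 0.012 -1" --pt "0 0 0 -0.002 0 0.025 -1" --pt "0 0 0 -0.002 0 0.034 -1" --pt "0 0 0 -0.002 0 0.039 -1" --pt "0 0 0 -0.002 0 0.041 -1" --pt "0 0 0 -0.002 0 0.043 -1" --pt "0 0 0 -0.002 0 0.045 -1" --pt "0 0 0 -0.002 0 0.046 -1"

```text
time_s: 2.6
ee_pos: [0.5664, -0.0352, 0.0735]
eef_rot: [3.141, -0.0, 1.314]
force: [1.3, 0.6, -0.1]
grip_width: 0.0006
```

```bash
python3 go.py .566 -.036 .0453 75
```

```text
t 2.6 turn [ 0.01 -0.    0.29] shift [-0.0009 -0.0002  0.0092]
tip [ 0.5664 -0.0352  0.0545] rpy [179.99  -0.    75.29] F [ 1.27  0.61 -0.13] grip 0.0006
```

send_rows --pt "0 0 0 0 0 0.001 -1" --pt "0 0 0 0 0 0.002 -1" --pt "0 0 0 0 0 0.003 -1" --pt "0 0 0 0 0 0.004 -1" --pt "0 0 0 0 0 0.004 -1"

```text
time_s: 3.1
ee_pos: [0.5664, -0.0352, 0.0694]
eef_rot: [3.141, 0.0, 1.314]
force: [0.1, -0.3, 1.2]
grip_width: 0.0002
```

```bash
python3 go.py .566 -.036 .0453 75
```

```text
t 3.1 turn [0.01 0.   0.3 ] shift [-0.0009 -0.0002  0.0051]
tip [ 0.5664 -0.0352  0.0504] rpy [179.99   0.    75.3 ] F [ 0.13 -0.28  1.23] grip 0.0002
```

send_rows --pt "0 0 0 0 0 0.001 -1" --pt "0 0 0 0 0 0.002 -1" --pt "0 0 0 0 0 0.003 -1"

```text
time_s: 3.4
ee_pos: [0.5664, -0.0352, 0.0664]
eef_rot: [3.141, -0.0, 1.314]
force: [-0.0, -0.6, 3.4]
grip_width: 0.0006
```

send_rows --pt "0 0 0 0 0 0.0005 -1" --pt "0 0 0 0 0 0.001 -1"

```text
time_s: 3.6
ee_pos: [0.5664, -0.0352, 0.0654]
eef_rot: [3.141, -0.0, 1.314]
force: [1.1, -1.1, 2.4]
grip_width: 0.0004
```

```bash
python3 go.py .566 -.036 .0453 75
```

```text
t 3.6 turn [ 0.01 -0.    0.29] shift [-0.0009 -0.0002  0.0011]
tip [ 0.5664 -0.0352  0.0464] rpy [179.99  -0.    75.29] F [ 1.06 -1.13  2.39] grip 0.0004
```

Pushing at about 3.5 N; now feel for the stop in half-millimetre steps.

send_rows --pt "0 0 0 0 0 0.0005 -1" --pt "0 0 0 0 0 0.001 -1"

```text
time_s: 3.8
ee_pos: [0.5664, -0.0352, 0.0645]
eef_rot: [3.141, -0.0, 1.314]
force: [-1.3, 0.5, 9.5]
grip_width: 0.0007
```

send_rows --pt "0 0 0 0 0 0.0003 -1" --pt "0 0 0 0 0 0.0003 -1"

```text
time_s: 4.0
ee_pos: [0.5664, -0.0352, 0.0645]
eef_rot: [3.141, -0.0, 1.314]
force: [-1.6, 0.2, 6.8]
grip_width: 0.0008
```

```bash
python3 go.py .566 -.036 .0453 75
```

```text
t 4.0 turn [ 0.02 -0.    0.3 ] shift [-0.0009 -0.0002  0.0002]
tip [ 0.5664 -0.0352  0.0455] rpy [179.98  -0.    75.3 ] F [-1.58  0.22  6.76] grip 0.0008
```

send_rows --pt "0 0 0 0 0 0.0003 -1" --pt "0 0 0 0 0 0.0006 -1" --pt "0 0 0 0 0 0.0006 -1"

```text
time_s: 4.3
ee_pos: [0.5665, -0.0352, 0.0645]
eef_rot: [3.141, -0.0, 1.314]
force: [-4.0, 0.4, 13.1]
grip_width: 0.0002
```

```bash
python3 go.py .566 -.036 .0453 75
```

```text
t 4.3 turn [ 0.04 -0.    0.3 ] shift [-0.0009 -0.0003  0.0002]
tip [ 0.5665 -0.0352  0.0455] rpy [179.96  -0.    75.3 ] F [-4.    0.36 13.05] grip 0.0002
```

Hard stop reached (tip height unchanged while force rises). Lift and go to padauk, high over the blue key.

send_rows --pt "0 0 0 0 0 -0.01 -1" --pt "0 0 0 0 0 -0.03 -1" --pt "0 0 0 0 0 -0.055 -1" --pt "0 0 0 0 0 -0.07 -1"

```text
time_s: 4.7
ee_pos: [0.5666, -0.0352, 0.1353]
eef_rot: [3.141, -0.0, 1.314]
force: [0.5, -0.1, 1.2]
grip_width: 0.0004
```

```bash
python3 go.py .5045 -.248 .11 75
```

```text
t 4.7 turn [ 0.06 -0.01  0.3 ] shift [-0.2216 -0.006   0.0063]
tip [ 0.5666 -0.0352  0.1163] rpy [ 1.7994e+02 -1.0000e-02  7.5300e+01] F [ 0.53 -0.09  1.22] grip 0.0004
```

send_rows --pt "0 0 0 -0.03 0 0 -1" --pt "0 0 0 -0.075 -0.002 0 -1" --pt "0 0 0 -0.12 -0.003 0 -1" --pt "0 0 0 -0.16 -0.004 0 -1" --pt "0 0 0 -0.195 -0.006 0 -1" --pt "0 0 0 -0.222 -0.006 0 -1" --pt "0 0 0 -0.222 -0.006 0.01 -1" --pt "0 0 0 -0.222 -0.006 0.01 -1"

```text
time_s: 5.5
ee_pos: [0.5035, -0.2481, 0.1222]
eef_rot: [-3.139, -0.001, 1.313]
force: [-0.0, -0.1, -0.4]
grip_width: 0.0004
```

```bash
python3 go.py .5045 -.248 .06 75;  python3 - <<'E'
from h import *
from station import ctrl
for n in("top","side"):
    c=ctrl.camera(n); cv2.imwrite(f"pics/{n}2.png",cv2.resize(c["pixels"][100:300,180:460,::-1],None,fx=2.5,fy=2.5))
    o,W=masks(c)
    for k,L in o.items():
        for m,s,ce in L:
            e=cv2.erode(m.astype(np.uint8),np.ones((3,3)))>0
            print(n,k,s,ce.round(1),"cloud",np.median(W[e],0).round(4))
E
```

```text
t 5.5 turn [-0.14 -0.04  0.24] shift [0.0003 0.0011 0.0432]
tip [ 0.5035 -0.2481  0.1032] rpy [-1.7986e+02 -4.0000e-02  7.5240e+01] F [-0.03 -0.11 -0.36] grip 0.0004
top osage [241 170  23  30 371] [252.  184.7] cloud [0.5906 0.0739 0.0552]
top walnut [320 159  34  10  88] [336.  163.4] cloud [ 0.6553 -0.133   0.0695]
top blue [320 185  21  30 343] [330.1 199.5] cloud [ 0.5526 -0.1425  0.0546]
side osage [253 220  31  17 283] [268.3 228.2] cloud [0.5876 0.0745 0.0552]
```

View pics/side2.png

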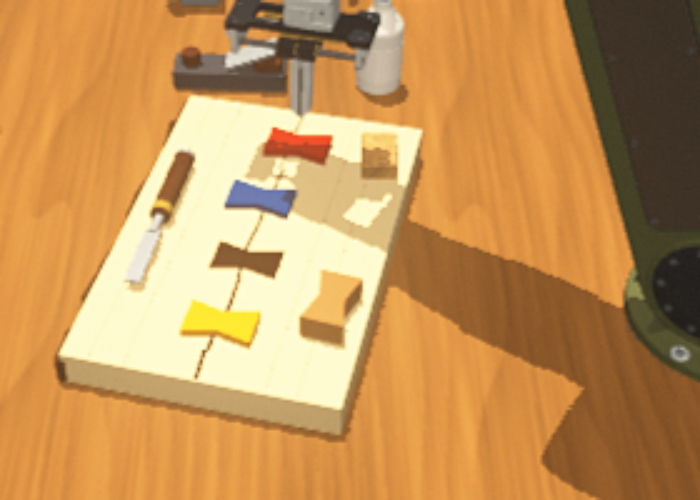

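The walnut key (crop 247,260) now looks flush. Fingertips (302,112) hang straight above the red key (298,146). Descend.

send_rows --pt "0 0 0 0 0.001 0.012 -1" --pt "0 0 0 0 0.001 0.026 -1" --pt "0 0 0 0 0.001 0.036 -1" --pt "0 0 0 0 0.001 0.041 -1" --pt "0 0 0 0 0.001 0.043 -1" --pt "0 0 0 0 0.001 0.044 -1" --pt "0 0 0 0 0.001 0.045 -1" --pt "0 0 0 0 0.001 0.046 -1"

```text
time_s: 6.4
ee_pos: [0.5053, -0.2488, 0.0779]
eef_rot: [3.141, 0.0, 1.314]
force: [0.1, -0.2, 1.1]
grip_width: 0.0008
```

send_rows --pt "0 0 0 0 0 0.001 -1" --pt "0 0 0 0 0 0.002 -1" --pt "0 0 0 0 0 0.003 -1" --pt "0 0 0 0 0 0.004 -1" --pt "0 0 0 0 0 0.005 -1"

```text
time_s: 6.9
ee_pos: [0.5052, -0.2487, 0.0726]
eef_rot: [3.141, 0.0, 1.314]
force: [-1.7, -0.5, 2.6]
grip_width: 0.0006
```

```bash
python3 go.py .5045 -.248 .0453 75
```

```text
t 6.9 turn [0.02 0.   0.29] shift [ 0.0005 -0.0009  0.0083]
tip [ 0.5052 -0.2487  0.0536] rpy [179.98   0.    75.29] F [-1.67 -0.5   2.64] grip 0.0006
```

send_rows --pt "0 0 0 0 0 0.001 -1" --pt "0 0 0 0 0 0.002 -1" --pt "0 0 0 0 0 0.003 -1" --pt "0 0 0 0 0 0.004 -1" --pt "0 0 0 0 0 0.005 -1" --pt "0 0 0 0 0 0.006 -1" --pt "0 0 0 0 0 0.007 -1"

```text
time_s: 7.6
ee_pos: [0.5052, -0.2487, 0.0655]
eef_rot: [3.141, 0.0, 1.314]
force: [0.1, -0.6, 2.7]
grip_width: 0.0004
```

send_rows --pt "0 0 0 0 0 0.0005 -1" --pt "0 0 0 0 0 0.001 -1" --pt "0 0 0 0 0 0.001 -1"

```text
time_s: 7.9
ee_pos: [0.5052, -0.2487, 0.0646]
eef_rot: [3.141, 0.0, 1.314]
force: [0.3, -0.8, 3.7]
grip_width: 0.0005
```

```bash
python3 go.py .5045 -.248 .0453 75
```

```text
t 7.9 turn [0.01 0.   0.3 ] shift [ 0.0005 -0.0008  0.0003]
tip [ 0.5052 -0.2487  0.0456] rpy [179.99   0.    75.3 ] F [ 0.3  -0.78  3.67] grip 0.0005
```

send_rows --pt "0 0 0 0 0 0.0004 -1" --pt "0 0 0 0 0 0.0008 -1" --pt "0 0 0 0 0 0.0008 -1"

```text
time_s: 8.2
ee_pos: [0.5053, -0.2487, 0.0645]
eef_rot: [3.141, 0.0, 1.314]
force: [-2.3, 1.9, 10.5]
grip_width: 0.0005
```

send_rows --pt "0 0 0 0 0 0.0003 -1" --pt "0 0 0 0 0 0.0003 -1"

```text
time_s: 8.4
ee_pos: [0.5053, -0.2487, 0.0644]
eef_rot: [3.141, 0.0, 1.314]
force: [-4.5, 1.1, 14.1]
grip_width: 0.0004
```

```bash
python3 go.py .5045 -.248 .0453 75
```

```text
t 8.4 turn [0.03 0.01 0.3 ] shift [ 0.0005 -0.0009  0.0001]
tip [ 0.5053 -0.2487  0.0454] rpy [1.7997e+02 1.0000e-02 7.5300e+01] F [-4.47  1.13 14.15] grip 0.0004
```

Stop reached. Lift and travel to osage.

send_rows --pt "0 0 0 0 0 -0.01 -1" --pt "0 0 0 0 0 -0.03 -1" --pt "0 0 0 0 0 -0.055 -1" --pt "0 0 0 0 0 -0.07 -1"

```text
time_s: 8.8
ee_pos: [0.5053, -0.2487, 0.1352]
eef_rot: [3.141, 0.0, 1.314]
force: [-0.5, -0.6, 0.2]
grip_width: 0.0005
```

```bash
python3 go.py .5905 .074 .11 75
```

```text
t 8.8 turn [0.06 0.01 0.3 ] shift [0.3337 0.0005 0.0061]
tip [ 0.5053 -0.2487  0.1162] rpy [1.7994e+02 1.0000e-02 7.5300e+01] F [-0.54 -0.56  0.19] grip 0.0005
```

send_rows --pt "0 0 0 0.03 0 0 -1" --pt "0 0 0 0.075 0 0 -1" --pt "0 0 0 0.12 0 0 -1" --pt "0 0 0 0.165 0 0 -1" --pt "0 0 0 0.21 0 0 -1" --pt "0 0 0 0.25 0 0 -1" --pt "0 0 0 0.28 0 0 -1" --pt "0 0 0 0.3 0 0 -1"

```text
time_s: 9.6
ee_pos: [0.5813, 0.0438, 0.1334]
eef_rot: [-3.141, -0.0, 1.316]
force: [-0.7, -0.6, 0.2]
grip_width: 0.0005
```

send_rows --pt "0 0 0 0.02 0 0 -1" --pt "0 0 0 0.034 0 0 -1" --pt "0 0 0 0.034 0 0 -1" --pt "0 0 0 0.034 0 0.01 -1" --pt "0 0 0 0.034 0 0.01 -1"

```text
time_s: 10.1
ee_pos: [0.5891, 0.0735, 0.1218]
eef_rot: [-3.139, 0.001, 1.313]
force: [-0.1, -0.1, -0.0]
grip_width: 0.0005
```

```bash
python3 go.py .5905 .074 .06 75;  python3 - <<'E'
from h import *
from station import ctrl
for n in("top","side"):
    c=ctrl.camera(n); cv2.imwrite(f"pics/{n}3.png",cv2.resize(c["pixels"][100:300,180:460,::-1],None,fx=2.5,fy=2.5))
E
```

```text
t 10.1 turn [-0.13  0.05  0.25] shift [0.0009 0.0013 0.0428]
tip [0.5891 0.0735 0.1028] rpy [-1.7987e+02  5.0000e-02  7.5250e+01] F [-0.11 -0.13 -0.04] grip 0.0005
```

View pics/side3.png

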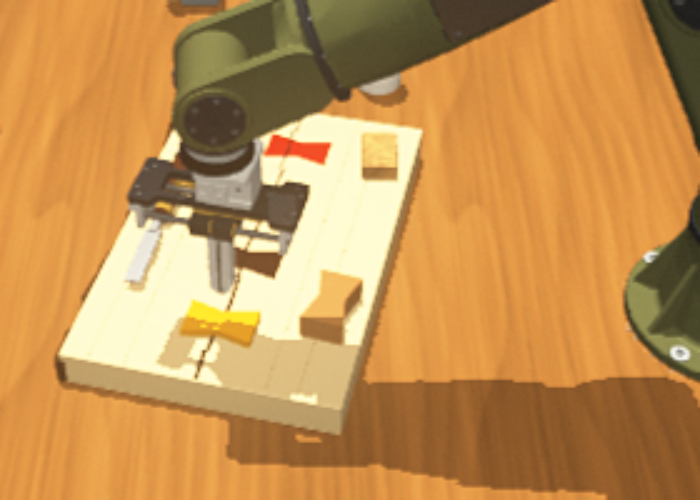

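Red (298,150) looks flush; tips (222,290) are over the yellow key (221,323). Press.

send_rows --pt "0 0 0 0.001 0.001 0.012 -1" --pt "0 0 0 0.001 0.001 0.026 -1" --pt "0 0 0 0.001 0.001 0.036 -1" --pt "0 0 0 0.001 0.001 0.041 -1" --pt "0 0 0 0.001 0.001 0.043 -1" --pt "0 0 0 0.001 0.001 0.044 -1" --pt "0 0 0 0.001 0.001 0.045 -1" --pt "0 0 0 0.001 0.001 0.046 -1"

```text
time_s: 11.0
ee_pos: [0.5913, 0.0752, 0.0778]
eef_rot: [3.141, -0.0, 1.314]
force: [0.4, -0.1, 0.5]
grip_width: 0.0005
```

send_rows --pt "0 0 0 0 0 0.001 -1" --pt "0 0 0 0 0 0.002 -1" --pt "0 0 0 0 0 0.003 -1" --pt "0 0 0 0 0 0.004 -1" --pt "0 0 0 0 0 0.005 -1"

```text
time_s: 11.5
ee_pos: [0.5912, 0.0751, 0.0726]
eef_rot: [3.141, -0.0, 1.314]
force: [-1.5, -0.9, 2.6]
grip_width: 0.0005
```

send_rows --pt "0 0 0 0 0 0.001 -1" --pt "0 0 0 0 0 0.002 -1" --pt "0 0 0 0 0 0.003 -1" --pt "0 0 0 0 0 0.004 -1" --pt "0 0 0 0 0 0.005 -1" --pt "0 0 0 0 0 0.006 -1"

```text
time_s: 12.1
ee_pos: [0.5912, 0.0751, 0.0664]
eef_rot: [3.142, -0.0, 1.314]
force: [-1.8, -0.0, 3.1]
grip_width: 0.0002
```

```bash
python3 go.py .5905 .074 .0453 75
```

```text
t 12.1 turn [ 0.  -0.   0.3] shift [-0.0013 -0.0004  0.0021]
tip [0.5912 0.0751 0.0474] rpy [180.   -0.   75.3] F [-1.79 -0.02  3.1 ] grip 0.0002
```

send_rows --pt "0 0 0 0 0 0.0007 -1" --pt "0 0 0 0 0 0.0014 -1" --pt "0 0 0 0 0 0.002 -1" --pt "0 0 0 0 0 0.002 -1"

```text
time_s: 12.5
ee_pos: [0.5912, 0.0751, 0.0646]
eef_rot: [3.141, -0.0, 1.314]
force: [-0.9, -1.0, 4.9]
grip_width: 0.0005
```

send_rows --pt "0 0 0 0 0 0.0004 -1" --pt "0 0 0 0 0 0.0006 -1" --pt "0 0 0 0 0 0.0006 -1"

```text
time_s: 12.8
ee_pos: [0.5912, 0.0751, 0.0645]
eef_rot: [3.141, -0.0, 1.314]
force: [-3.8, -0.4, 10.7]
grip_width: 0.0006
```

send_rows --pt "0 0 0 0 0 0.0003 -1" --pt "0 0 0 0 0 0.0003 -1"

```text
time_s: 13.0
ee_pos: [0.5913, 0.0752, 0.0645]
eef_rot: [3.141, -0.0, 1.314]
force: [-4.7, -0.3, 13.4]
grip_width: 0.0001
```

```bash
python3 go.py .5905 .074 .0453 75
```

```text
t 13.0 turn [ 0.03 -0.01  0.3 ] shift [-0.0013 -0.0004  0.0002]
tip [0.5913 0.0752 0.0455] rpy [ 1.7997e+02 -1.0000e-02  7.5300e+01] F [-4.71 -0.3  13.4 ] grip 0.0001
```

Stop reached. Lift high and move left off the slab to view.

send_rows --pt "0 0 0 0 0 -0.01 -1" --pt "0 0 0 0 0 -0.03 -1" --pt "0 0 0 0 0 -0.06 -1" --pt "0 0 0 0 0 -0.1 -1" --pt "0 0 0 0 0 -0.14 -1" --pt "0 0 0 0.01 -0.03 -0.16 -1" --pt "0 0 0 0.04 -0.06 -0.16 -1" --pt "0 0 0 0.08 -0.08 -0.16 -1"

```text
time_s: 13.8
ee_pos: [0.533, 0.1731, 0.2248]
eef_rot: [3.14, -0.001, 1.312]
force: [0.8, 0.7, 0.4]
grip_width: 0.0004
```

send_rows --pt "0 0 0 0.04 -0.03 0 -1" --pt "0 0 0 0.08 -0.06 0 -1" --pt "0 0 0 0.12 -0.09 0 -1" --pt "0 0 0 0.16 -0.11 0 -1" --pt "0 0 0 0.2 -0.13 0 -1" --pt "0 0 0 0.23 -0.14 0 -1" --pt "0 0 0 0.25 -0.15 0 -1" --pt "0 0 0 0.25 -0.15 0 -1"

```text
time_s: 14.6
ee_pos: [0.4513, 0.4548, 0.223]
eef_rot: [-3.141, 0.0, 1.317]
force: [1.0, 0.2, -0.2]
grip_width: 0.0003
```

```bash
python3 - <<'E'
from h import *
from station import ctrl
print(ctrl.get_obs()["time_s"],ctrl.get_obs()["ee_pos"],ctrl.get_obs()["joint_vel"].round(3))
for n in("top","side"):
    c=ctrl.camera(n); c0=pickle.load(open(f"pics/{n}0.pkl","rb"))
    cv2.imwrite(f"pics/{n}4.png",cv2.resize(c["pixels"][100:300,180:460,::-1],None,fx=2.5,fy=2.5))
    dz=c["z_map"]-c0["z_map"]
    o,W=masks(c0)
    W1=cloud(c)
    for k,L in o.items():
        for m,s,ce in L[:2]:
            e=cv2.erode(m.astype(np.uint8),np.ones((3,3)))>0
            print(n,k,ce.round(),"z before/after mm",(1e3*np.median(W[e],0)[2]).round(2),(1e3*np.median(W1[e],0)[2]).round(2))
    d=(np.abs(c["pixels"].astype(int)-c0["pixels"]).max(-1)>40).astype(np.uint8)
    N,l,s,ce=cv2.connectedComponentsWithStats(d); print(n,"changed",[list(map(int,x)) for x in s[1:] if x[4]>12])
E
```

```text
14.6 [0.45131484 0.45478218 0.22296173] [-0.051 -0.031  0.048 -0.009 -0.011 -0.036]
top osage [252. 185.] z before/after mm 55.25 45.53
top walnut [292. 194.] z before/after mm 53.98 45.99
top walnut [337. 161.] z before/after mm 68.63 68.55
top blue [330. 200.] z before/after mm 54.12 54.08
top padauk [368. 217.] z before/after mm 56.92 45.49
top changed [[245, 169, 13, 19, 44], [286, 179, 5, 13, 27], [16, 184, 216, 236, 14826], [37, 192, 7, 7, 28], [242, 197, 15, 4, 17], [362, 201, 19, 11, 55], [0, 209, 17, 50, 572], [356, 217, 20, 17, 73], [22, 239, 6, 5, 19], [30, 245, 3, 12, 25], [21, 257, 9, 7, 34], [0, 313, 18, 42, 365], [4, 314, 93, 106, 5395], [59, 335, 18, 26, 239], [10, 337, 5, 8, 27], [4, 341, 5, 9, 35], [5, 357, 9, 17, 46], [12, 362, 6, 22, 46], [244, 365, 15, 22, 110], [0, 369, 4, 41, 103], [78, 372, 77, 48, 1052], [296, 388, 7, 6, 19], [314, 391, 9, 10, 37], [4, 397, 7, 17, 62], [11, 398, 4, 19, 45], [311, 400, 8, 6, 23], [170, 404, 30, 16, 243], [320, 406, 11, 14, 95]]
side osage [268. 228.] z before/after mm 55.17 45.75
side padauk [299. 157.] z before/after mm 57.33 45.61
side changed [[514, 3, 46, 40, 1293], [507, 20, 5, 13, 21], [280, 24, 238, 289, 21097], [489, 52, 71, 127, 4700], [477, 147, 12, 8, 20], [284, 151, 30, 16, 181], [490, 166, 25, 8, 82], [451, 171, 54, 61, 756], [328, 175, 232, 245, 17053], [263, 194, 32, 19, 143], [251, 220, 34, 20, 221], [440, 233, 38, 21, 259], [329, 390, 92, 30, 2092]]
```

View pics/side4.png

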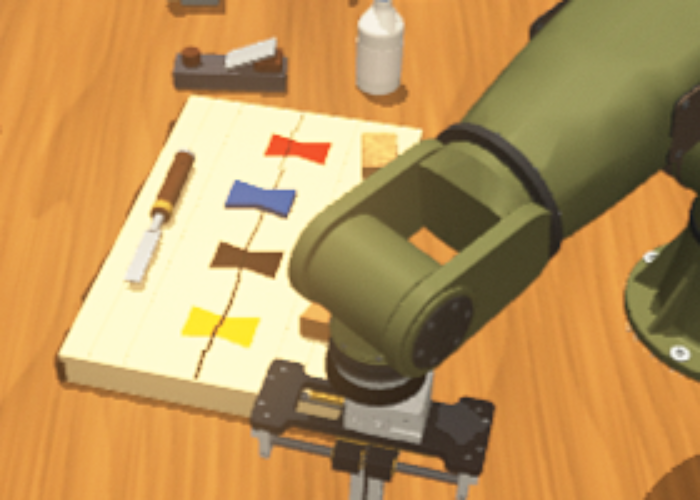

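View pics/top4.png

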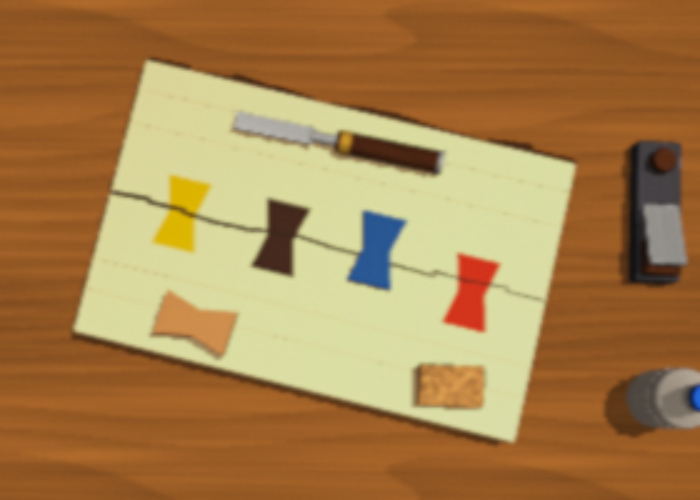

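All three keys are level, with stop heights agreeing within 0.1 mm. The blue key has not moved. Handing in.

```bash
python3 -c "
from station import ctrl
print(ctrl.hand_in())"
```

```text
the job is handed in; nothing more can be done
None
```

I pressed the walnut, padauk and osage keys home in that order with the closed fingertips, and handed the job in at about 15 s of the 48 s allowed.

- **Stops:** each key slid at about 3–4 N. I then pushed gently to 13–14 N to confirm the hard stop. The fingertips stopped at 45.4–45.5 mm on all three; fully home is 45.3 mm.
- **Depth check:** after the presses the top camera read 46.0 mm for walnut and 45.5 mm for both padauk and osage. Walnut's reading is about 0.5 mm higher than the other two. I put that down to depth noise, because its fingertip stop height agrees with theirs.
- **Blue key:** unchanged, at 54.1 mm both before and after.
- **Other objects:** I saw no change in the chisel, spare key, cork block, plane or glue bottle in the final top view. I did not separately check the mallet and tape measure at the end; the arm passed over that side at height and felt no contact.
- **Arm:** the gripper ended clear of everything, about 20 cm above the bench.

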